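# Jack a test door up off its hinges and hold it

## Robot

A 6-joint arm with a two-finger parallel gripper is mounted at the origin on a cart in front of the work surface, level with it; the furniture and walls round the work are solid. World frame = base frame: x ahead of the robot, y to its left, z up, the work surface at z = 0. Lengths are in mm, angles in rad, forces in N, time in s.
With the tool pointing down it reaches from about 275 to 1000 mm from the base axis. Payload 8.4 kg.
Tool frame: the origin (TCP) lies midway between the tips of the shut fingers; the grasp point (between the pads) lies 19 mm behind it; z points along the fingers, y is the line along which they close (so a half turn about z gives the same grasp; the last joint's range is limited). The gripper opens to 85 mm and grips with 20 to 120 N. Pads are 22 mm wide; open, the fingers measure 114 mm over their backs; the gripper's body (76 mm by 85 mm) begins 54 mm behind the grasp point. The pads swing forward as they close: fully open they stand 13 mm farther back than shut.
Start: joints at [-1.21, 0.353, 1.633, -0, 1.155, -0.002], TCP at [221.807, -584.319, 194.181] pointing down, gripper open.
Joint ranges: [-2.63, 2.63], [-0.92, 2.1], [0.06, 2.66], [-1.3, 4.44], [0, 2.69], [-3.02, 3.02]. Speed limits (rad/s): [2.22, 2.22, 2.79, 3.14, 3.14, 3.14].

## Interface

Orientations are given as [roll, pitch, yaw] about the fixed x, y, z axes, in that order (R = Rz(yaw) Ry(pitch) Rx(roll)).
In Python, from rig import telemetry, optics, r gives the robot as it stands.
- The arm moves only by the tool play_rows, never from a script. Its arguments are lists of equal length, an entry for each row: "dp": the shift along the tool's x, y, z in units of 40 mm (1.0 is 40 mm), a list of three; "rot": the turn, a rotation vector about the tool's x, y, z in units of 6 degrees (1.0 is 6 degrees), a list of three. In form: {"dp": [[tx, ty, tz], ...], "rot": [[ax, ay, az], ...]}. A call has 1 to 5 rows; each row is the pose to reach, as a shift and turn from the pose commanded when the call began, along the tool's axes at that moment; what a row does not reach only later rows make up. A row lasts 1/12 s, in which the tool goes at most 41.7 mm and 7.16 degrees, less where a joint would pass 70% of its speed; a pose out of reach is approached as far as the arm can. A call with a gripper value outside its range is refused whole. "fingers" is the opening, from 0 (shut) to 1 (fully open), set as the call begins (left out, the last holds). The fingers move at their own pace and stop on an object; "grip_force" is the grip in N (left out, the last holds). Time passes only in rows, so rows that repeat a pose let the fingers close. It gives the time, the measured TCP pose, the force, the opening and the grip force at its end, in the units of the state.
- telemetry.sense(): the state, without advancing time (a new reading comes with each control period).
- optics.grab_frame(name): name is "scene" or "side" or "wrist"; returns a dict with "color" (420x560x3 uint8, red, green, blue), "mtx" (3x3 intrinsics, pixels), "R" (3x3) and "t" (3): a world point X has camera coordinates R X + t; the wrist camera has in their place "mount" (4x4, takes a point from camera to tool coordinates, whose origin is the TCP and whose axes are the flange's). Camera axes: x right, y down, z forward; pixel columns grow to the right and rows downward; lengths in mm; the calibration is good to about 2 mm. A picture is of the moment at which its call begins: read the wrist's pose just before it. There is no depth.
- r.sign_off(): hands the job in; it is judged then, once.
The state is a dict: "clock": time; "qpos": joint angles; "qvel": joint speeds; "joint_efforts": joint torques, N m; "eef_pos": TCP position; "tcp_rot": TCP orientation; "contact_force": force on the tool from outside, world axes, zero at the start; "wrist_torque": the same for the moment, N m; "opening": opening from 0.0 (shut) to 1.0 (fully open); "grasp_force": force on a finger pad.
Only numpy, scipy, OpenCV 4.12 (cv2) and the standard library are available. Lean on these libraries where they do the work, as an engineer would, in place of code of your own. Each camera call takes 0.05 s, during which the arm holds its last target. There are 200 camera calls.

## Task

On the plywood board, set the small lever jack on the board with its saddle centred under the lift pad of the door in the test frame, pointing straight at the door. Pump the handle twice: press it fully down so that the door rises on its hinge pins, let it come fully back up, then press it fully down again and finish with the fingers still holding it down and only the jack carrying the door. Do not shift the nickel lock cylinder or the pin punch lying near the frame.

Things in the scene. Friction and masses are not known exactly. Their poses are not given: they have to be found in the camera images.
- jack: loose steel lever jack, 0.8 kg, standing on the plywood board (top at z 0.034 m). Origin: centre of its underside; x to the saddle end, z up. Base 160 (x) x 64 (y) x 8 mm. Grip it from above across the two upright cheeks in its middle: 44 mm wide over their outer faces (along y), x -26 to 26, z 8 to 58 mm. Guide column, 32 mm thick, at x 60; the handle runs back to -x above the base
- saddle_top (a point): centre of the top face of the jack's round saddle (34 mm across), at x 60, y 0 mm in the jack's frame; 58 mm above the jack's underside with the handle up. It rises 45 mm per rad of handle, 18 mm in all, so it meets the lift pad near half stroke
- handle_pad (a point): centre of the top face of the rubber pad (36 x 40 mm) at the free end of the jack's pump handle, to be pressed with the fingertips. In the jack's frame: x -72, y 0, z 81 mm with the handle up; x -79, z 45 mm fully down. The handle turns about an axis along y at x 14, z 46 mm
- jack_handle (a joint): angle of the pump handle: 0 = up (a spring brings it back there when let go), 0.40 rad = fully down against its stop; needs about 3 N at the pad at the start, about 9 to 12 N at the end with the door on the saddle
- door_frame: fixed grey test frame on the board with the small door in it, 180 wide x 24 thick x 241 mm high. Origin on the board midway between the posts; x points from the lift pad's side (the robot's side) through the door, y along the door, z up. Posts and feet (feet 70 mm long, 8 high) lie beyond y +-65 mm; under the door the board is clear
- lift_point (a point): centre of the underside of the lift pad, a flat steel bracket (50 wide, 6 thick) that stands out 52 mm at the foot of the door, with a small dome on top right over this point. At x -42, y 0, z 66 mm in the frame's body with the door down; the door's face is 34 mm behind it. The jack goes in along the frame's +x, the x axes parallel
- door_leaf (a joint): how far the small door (134 wide, about 0.7 kg) is raised on its hinge pins, in m: 0 = resting down, about 0.010 when the jack under it is fully pumped; it can rise 0.030 and falls back by its weight
- cylinder_nickel: nickel lock cylinder, 17 x 72 x 38 mm, lying on the board to the left of the frame; bystander
- pin_punch: steel pin punch, 10 mm thick, 100 mm long, lying on the board to the right of the frame; bystander

How it is judged (in metres and radians):
On the way, in this order (a step that is already met when the one before it is completed fails the run):
1. the jack stands on the board with its saddle under the lift point (within 10 mm), squared up to the door within 15 degrees, handle up, door still down (horizontal distance between saddle_top and lift_point below 0.01 m and angle between the x axis of jack and the x axis of door_frame, either way round below 0.26 rad and height (world z) of jack below 0.037 m and angle between jack's own z axis and vertical below 0.05 rad and value of joint jack_handle below 0.08 rad and value of joint door_leaf below 0.002 m), for 0.2 s.
2. first stroke: the handle is pressed down (over 0.34 rad) and the saddle has raised the door by over 7 mm (value of joint jack_handle above 0.34 rad and value of joint door_leaf above 0.007 m and horizontal distance between saddle_top and lift_point below 0.013 m), for 0.1 s.
3. the handle is back up (under 0.08 rad) and the door is down again (value of joint jack_handle below 0.08 rad and value of joint door_leaf below 0.002 m and horizontal distance between saddle_top and lift_point below 0.013 m), for 0.1 s.
At the end, for the whole second after the job is handed in: the fingers hold the handle down (over 0.34 rad, over 1.5 N), the jack stands flat on the board squared up within 15 degrees, its saddle within 13 mm of the lift point bears on the pad (over 2 N) and keeps the door 7 to 14 mm up, and the robot does not touch the door (all of step 2 and value of joint door_leaf below 0.014 m and angle between the x axis of jack and the x axis of door_frame, either way round below 0.26 rad and height (world z) of jack below 0.037 m and angle between jack's own z axis and vertical below 0.05 rad and contact force between the fingers and jack_handle above 1.5 N and contact force between jack_saddle and door_leaf above 2 N and contact force between each of the arm, the fingers and door_leaf below 0.3 N); the arm keeps its last pose, push and grip.
It fails at once if the nickel lock cylinder or the pin punch is shifted by over 30 mm (distance of any of cylinder_nickel, pin_punch from where it was at the start of the episode above 0.03 m).
It also fails if it takes over 56 s, if anything falls off the work surface, if the arm or the gripper's body presses on something with over 40 N, if the wrist force passes 120 N, or if a joint passes its speed limit or range.

## Working session

There is one attempt and no reset: what is moved stays moved. The work goes in short steps, Python scripts to look and compute and a tool call to move; the robot and the scene stay as the last step left them, time stands still between calls to the robot, and variables do not carry over. Pictures are saved under pics/ and viewed, at most 10 in all, crops included, and the job is handed in when it is done.

Besides the shell and the picture viewer there is one more tool, called after "Emit:" as a command line: name --argument value ..., lists and objects as JSON in quotes. play_rows: Moves the arm, as the interface text tells. Its arguments: {"type":"object","properties":{"dp":{"type":"array"},"rot":{"type":"array"},"fingers":{"type":"number"},"grip_force":{"type":"number"}},"required":["dp","rot"]}

```bash
mkdir -p pics; ls
python3 - <<'E'
from rig import telemetry, optics, r
import cv2, pickle
print(telemetry.sense())
d={}
for n in("scene","side","wrist"):
    f=optics.grab_frame(n); d[n]=f
    cv2.imwrite(f"pics/{n}0.png",f["color"][:,:,::-1])
    print(n,{k:v for k,v in f.items() if k!="color"})
pickle.dump(d,open("f0.pkl","wb"))
E
```

```text
pics
{'clock': 0.0, 'qpos': array([-1.21039805e+00,  3.53632739e-01,  1.63416923e+00,  6.79228511e-06,
        1.15519131e+00, -2.40570992e-03]), 'qvel': array([-3.15834057e-04,  6.07616824e-04, -1.00659692e-04, -3.39302698e-04,
       -5.34668508e-05,  3.13792374e-04]), 'joint_efforts': array([-2.65359180e-03, -6.05263066e+01, -3.42067373e+01, -2.04922758e-04,
        9.26762063e-03, -5.06014175e-06]), 'eef_pos': array([ 221.61731905, -583.80618655,  193.45632564]), 'tcp_rot': array([-3.14019205e+00, -9.57968910e-06,  3.62801238e-01]), 'contact_force': array([-0.14858274,  0.57224985,  0.49197902]), 'wrist_torque': array([ 0.02351258, -0.04007052, -0.02824066]), 'grasp_force': 0.0, 'opening': 0.9981804607553454}
scene {'mtx': array([[542.55102613,   0.        , 279.4086871 ],
       [  0.        , 542.55102613, 213.48964044],
       [  0.        ,   0.        ,   1.        ]]), 'R': array([[-0.62326391, -0.78182355, -0.0171474 ],
       [-0.46500299,  0.38814832, -0.79568405],
       [ 0.62874026, -0.48794756, -0.60546913]]), 't': array([ 544.59369373,  164.18918047, 1024.03474602])
[... 196 characters left out ...]
-0.48519717, -0.020516  ],
       [-0.25025761,  0.48628103, -0.83719884],
       [ 0.41618305, -0.72671485, -0.54651368]]), 't': array([570.10400076,  39.77299951, 958.6382328 ])}
wrist {'mtx': array([[299.14336136,   0.        , 277.77813776],
       [  0.        , 299.14336136, 211.43369584],
       [  0.        ,   0.        ,   1.        ]]), 'mount': array([[ 3.70453461e-04, -9.47373490e-01, -3.20130183e-01,
         8.31283396e+01],
       [ 9.99999873e-01,  4.60689297e-04, -2.06139304e-04,
        -3.91009962e-01],
       [ 3.42771461e-04, -3.20130066e-01,  9.47373540e-01,
        -1.79524948e+02],
       [ 0.00000000e+00,  0.00000000e+00,  0.00000000e+00,
         1.00000000e+00]])}
```

View pics/scene0.png

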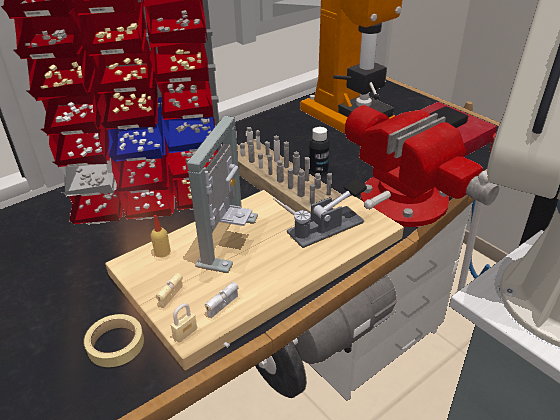

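View pics/side0.png

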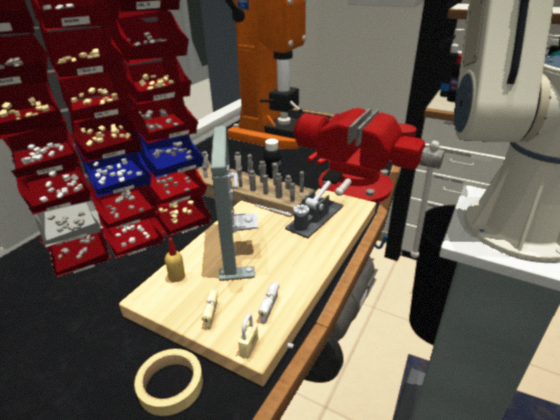

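Run:
```python
import cv2, pickle, numpy as np
d=pickle.load(open("f0.pkl","rb"))
a=cv2.resize(d["scene"]["color"][170:310,150:410],None,fx=3,fy=3,interpolation=cv2.INTER_CUBIC)
cv2.imwrite("pics/c1.png",a[:,:,::-1])
b=cv2.resize(d["side"]["color"][165:315,190:390],None,fx=4,fy=4,interpolation=cv2.INTER_CUBIC)
cv2.imwrite("pics/c2.png",b[:,:,::-1])
for n in("scene","side"):
    f=d[n]; print(n,-f["R"].T@f["t"])
```

```text
scene [-228.07781317  861.72167581  760.00250254]
side [109.34894308 953.92862961 568.90306978]
```

View pics/c1.png

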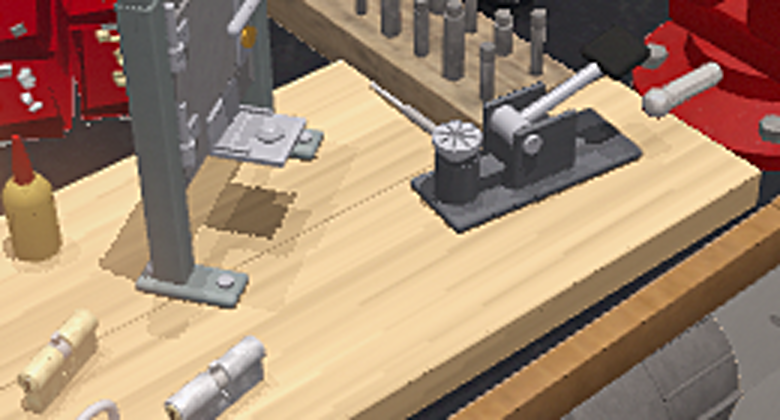

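View pics/c2.png

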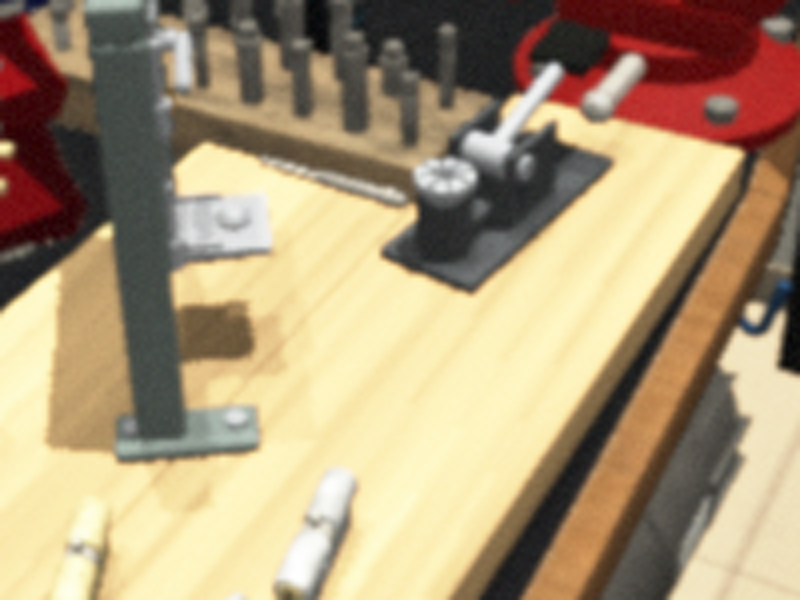

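```bash
cat > h.py <<'E'
import pickle, numpy as np, cv2
def P(f): return f["mtx"]@np.c_[f["R"],f["t"]]
def tri(f1,p1,f2,p2):
    X=cv2.triangulatePoints(P(f1),P(f2),np.array(p1,float).reshape(2,1),np.array(p2,float).reshape(2,1))[:,0]; return X[:3]/X[3]
def plane(f,p,z):
    c=-f["R"].T@f["t"]; v=f["R"].T@np.linalg.solve(f["mtx"],[p[0],p[1],1.]); return c+v*(z-c[2])/v[2]
def proj(f,X):
    q=P(f)@np.r_[X,1]; return q[:2]/q[2]
E
python3 - <<'E'
from h import *
np.set_printoptions(precision=1,suppress=True)
d=pickle.load(open("f0.pkl","rb")); s,e=d["scene"],d["side"]
c1=lambda u,v:((u+.5)/3-.5+150,(v+.5)/3-.5+170); c2=lambda u,v:((u+.5)/4-.5+190,(v+.5)/4-.5+165)
for n,a,b in [("dome",(270,130),(235,215)),("saddle",(457,136),(445,179)),("bolt",(534,144),(522,165)),("hpad",(617,50),(570,48)),("footbolt",(226,283),(236,419)),("padcornerR",(306,137),(267,197)),("padnear",(292,161),(271,248)),
 ("baseL",(413,183),(385,252)),("baseN",(460,224),(473,287)),("baseR",(641,153),(611,158)),("punchtip",(372,85),(265,160)),("punchend",(440,130),(403,200)),("cylA",(250,345),(340,475)),("cylB",(180,410),(290,580)),("footNR",(249,272),(258,408)),("footNN",(237,299),(258,450)),("footNL",(137,283),(117,445))]:
    print(n,tri(s,c1(*a),e,c2(*b)),plane(s,c1(*a),42),plane(e,c2(*b),42))
E
```

```text
dome [501.5 395.8 108. ] [574.8 348.9  42. ] [558.4 315.   42. ]
saddle [436.7 287.6  87.5] [481.8 248.7  42. ] [467.4 225.   42. ]
bolt [410.7 240.3  74.4] [439.1 212.4  42. ] [433.  189.9  42. ]
hpad [420.9 153.  107.3] [485.8  82.1  42. ] [464.8  39.9  42. ]
footbolt [461.6 464.2  39.8] [458.3 466.2  42. ] [462.  464.3  42. ]
padcornerR [494.1 372.8  99.9] [551.1 333.6  42. ] [551.8 290.4  42. ]
padnear [483.4 391.9  90.9] [534.8 358.   42. ] [522.5 333.5  42. ]
baseL [465.7 303.2  37.3] [460.3 307.4  42. ] [463.7 307.5  42. ]
baseN [409.3 307.8  37.5] [405.9 310.8  42. ] [406.  314.2  42. ]
baseR [388.5 154.7  37.2] [382.6 161.   42. ] [388.4 158.1  42. ]
punchtip [575.7 253.7  38.9] [571.3 256.9  42. ] [574.4 256.2  42. ]
punchend [473.1 271.8  59.7] [495.2 253.6  42. ] [479.1 256.5  42. ]
cylA [383.7 496.9  63.8] [401.4 486.5  42. ] [397.7 474.7  42. ]
cylB [376.3 553.   52.3] [383. 550.  42.] [384.6 541.6  42. ]
footNR [461.3 446.3  37.1] [457.5 448.6  42. ] [456.8 452.4  42. ]
footNN [451.7 463.2  28.8] [441.1 469.2  42. ] [440.7 478.1  42. ]
footNL [500.3 508.4  39.8] [495.4 511.   42. ] [502.6 506.7  42. ]
```

Run:
```python
from h import *
np.set_printoptions(precision=1,suppress=True)
d=pickle.load(open("f0.pkl","rb")); s,e=d["scene"],d["side"]
c1=lambda u,v:((u+.5)/3-.5+150,(v+.5)/3-.5+170); c2=lambda u,v:((u+.5)/4-.5+190,(v+.5)/4-.5+165)
for n,a,b in [("jaw",(390,147),(350,137)),("jawtop",(440,112),(380,100)),("viseknob",(487,188),(433,152)),("viseround",(362,125),(308,130))]:
    print(n,tri(s,a,e,b))
print("knob",tri(s,c1(655,102),e,c2(597,105)))
print("saddle",plane(s,c1(457,136),92),plane(e,c2(445,179),92),"dome",plane(s,c1(270,130),110),plane(e,c2(235,215),110))
print("posttop",tri(s,(192,140),e,(218,130)))
# pad corners at z=106
print([plane(s,c1(*p),106)[:2] for p in[(306,118),(292,158),(212,150),(240,106)]],[plane(e,c2(*p),106)[:2] for p in[(267,195),(271,246)]])
f=s
for nm,g,c in(("scene",s,[(150,170,3)]),):
    hsv=cv2.cvtColor(g["color"],cv2.COLOR_RGB2HSV)
```

```text
jaw [414.3  63.2 173.3]
jawtop [377.2 -38.7 237.6]
viseknob [226.3 -23.5 131.8]
viseround [560.6  -5.1 141.9]
knob [415.2 113.9  47.5]
saddle [432.3 291.4  92. ] [433.4 294.2  92. ] dome [498.7 397.5 110. ] [500.5 397.5 110. ]
posttop [466.9 499.5 332.4]
[array([498.6, 368.3]), array([469.3, 401. ]), array([509.9, 436.4]), array([538.4, 394.7])] [array([499.1, 369.4]), array([473.2, 407.4])]
```

```bash
cat >> h.py <<'E'
def legs(p0,yaw0,wps):
    """top-down legs: wps list of (x,y,z,yawdeg); prints one dp/rot row per leg (rounded, tracked)"""
    p=np.array(p0,float); y=yaw0
    for w in wps:
        c,s=np.cos(np.radians(y)),np.sin(np.radians(y)); A=np.array([[c,s,0],[s,-c,0],[0,0,-1]])
        dp=np.round(A.T@(np.array(w[:3])-p)/40,2); rz=round(-(w[3]-y)/6,2)
        p=p+A@dp*40; y-=rz*6
        print(dp.tolist(),[0,0,rz],"->",p.round(1),round(y,1))
E
python3 - <<'E'
from h import *
a=np.array([221.8,-584.3,194.2]);m=np.array([400,60,420]);e=np.array([430,228,290])
W=[(240,-480,340,55),(270,-330,420,90),(310,-180,420,124),(350,-40,420,159),(390,80,420,194),(425,190,340,229),(430,225,290,263.5)]
legs(a,20.8,W)
E
```

```text
[1.35, -2.28, -3.65] [0, 0, -5.7] -> [ 239.9 -479.9  340.2] 55.0
[3.5, -1.53, -2.0] [0, 0, -5.83] -> [ 270.1 -330.1  420.2] 90.0
[3.75, 1.0, 0.0] [0, 0, -5.67] -> [ 310.1 -180.1  420.2] 124.0
[2.35, 2.79, 0.0] [0, 0, -5.83] -> [350.1 -39.8 420.2] 159.0
[0.14, 3.15, 0.0] [0, 0, -5.84] -> [390.   79.9 420.2] 194.0
[-1.52, 2.46, 2.0] [0, 0, -5.83] -> [425.2 190.1 340.2] 229.0
[-0.74, 0.48, 1.25] [0, 0, -5.75] -> [430.1 225.  290.2] 263.5
```

Emit:
play_rows --dp '[[0.27,-0.46,-0.73],[0.54,-0.91,-1.46],[0.81,-1.37,-2.19],[1.08,-1.82,-2.92],[1.35,-2.28,-3.65]]' --rot '[[0,0,-1.14],[0,0,-2.28],[0,0,-3.42],[0,0,-4.56],[0,0,-5.7]]' --fingers 1 --grip_force 60

```text
clock: 0.57
eef_pos: [239.8, -478.6, 341.2]
tcp_rot: [-3.141, -0.0, 0.965]
contact_force: [0.6, -0.4, -0.2]
opening: 1.001
grasp_force: 0.0
```

Tracks well; I continue with the planned legs.

Emit:
play_rows --dp '[[0.7,-0.31,-0.4],[1.4,-0.61,-0.8],[2.1,-0.92,-1.2],[2.8,-1.22,-1.6],[3.5,-1.53,-2.0]]' --rot '[[0,0,-1.17],[0,0,-2.33],[0,0,-3.5],[0,0,-4.66],[0,0,-5.83]]'

```text
clock: 0.98
eef_pos: [270.0, -328.5, 420.8]
tcp_rot: [-3.142, -0.0, 1.576]
contact_force: [1.6, -0.5, 0.3]
opening: 1.001
grasp_force: 0.0
```

Emit:
play_rows --dp '[[0.75,0.2,0],[1.5,0.4,0],[2.25,0.6,0],[3.0,0.8,0],[3.75,1.0,0]]' --rot '[[0,0,-1.13],[0,0,-2.27],[0,0,-3.4],[0,0,-4.54],[0,0,-5.67]]'

```text
clock: 1.4
eef_pos: [310.0, -178.7, 420.2]
tcp_rot: [3.141, 0.0, 2.169]
contact_force: [0.9, -0.1, 0.4]
opening: 0.995
grasp_force: 0.0
```

Emit:
play_rows --dp '[[0.47,0.56,0],[0.94,1.12,0],[1.41,1.67,0],[1.88,2.23,0],[2.35,2.79,0]]' --rot '[[0,0,-1.17],[0,0,-2.33],[0,0,-3.5],[0,0,-4.66],[0,0,-5.83]]'

```text
clock: 1.82
eef_pos: [350.1, -38.4, 420.2]
tcp_rot: [3.142, 0.0, 2.78]
contact_force: [0.6, 0.1, -0.5]
opening: 0.999
grasp_force: 0.0
```

Emit:
play_rows --dp '[[0.03,0.63,0],[0.06,1.26,0],[0.08,1.89,0],[0.11,2.52,0],[0.14,3.15,0]]' --rot '[[0,0,-1.17],[0,0,-2.34],[0,0,-3.5],[0,0,-4.67],[0,0,-5.84]]'

```text
clock: 2.23
eef_pos: [390.2, 81.1, 420.1]
tcp_rot: [-3.142, -0.0, -2.891]
contact_force: [1.0, -1.0, 0.1]
opening: 0.999
grasp_force: 0.0
```

Emit:
play_rows --dp '[[-0.3,0.49,0.4],[-0.61,0.98,0.8],[-0.91,1.48,1.2],[-1.22,1.97,1.6],[-1.52,2.46,2.0]]' --rot '[[0,0,-1.17],[0,0,-2.33],[0,0,-3.5],[0,0,-4.66],[0,0,-5.83]]'

```text
clock: 2.65
eef_pos: [425.3, 191.2, 339.3]
tcp_rot: [3.142, -0.0, -2.28]
contact_force: [0.6, -0.9, -0.7]
opening: 1.003
grasp_force: 0.0
```

Emit:
play_rows --dp '[[-0.15,0.1,0.25],[-0.3,0.19,0.5],[-0.44,0.29,0.75],[-0.59,0.38,1.0],[-0.74,0.48,1.25]]' --rot '[[0,0,-1.15],[0,0,-2.3],[0,0,-3.45],[0,0,-4.6],[0,0,-5.75]]'

```text
clock: 3.07
eef_pos: [430.1, 225.2, 289.4]
tcp_rot: [3.141, -0.0, -1.678]
contact_force: [0.7, 0.2, 0.2]
opening: 0.999
grasp_force: 0.0
```

Emit:
play_rows --dp '[[0,0,0],[0,0,0]]' --rot '[[0,0,0],[0,0,0]]'

```text
clock: 3.23
eef_pos: [429.9, 224.8, 289.8]
tcp_rot: [3.14, -0.001, -1.688]
contact_force: [0.8, 0.2, 0.8]
opening: 0.998
grasp_force: 0.0
```

Run:
```python
from rig import telemetry, optics
import cv2, pickle
from scipy.spatial.transform import Rotation as Ro
s=telemetry.sense(); f=optics.grab_frame("wrist"); f["s"]=s
T=f["mount"]; import numpy as np
Rw=Ro.from_euler("xyz",s["tcp_rot"]).as_matrix(); R=(Rw@T[:3,:3]).T
f["R"]=R; f["t"]=-R@(s["eef_pos"]+Rw@T[:3,3])
pickle.dump(f,open("f1.pkl","wb")); cv2.imwrite("pics/w1.png",f["color"][:,:,::-1]); print(s["eef_pos"],s["tcp_rot"],s["qpos"])
```

```text
[429.88144443 224.79410994 289.77332402] [ 3.14037582e+00 -9.30727704e-04 -1.68757782e+00] [ 4.78792643e-01  4.65267435e-02  1.80228297e+00 -9.13224298e-05
  1.29431239e+00 -2.54599295e+00]
```

View pics/w1.png

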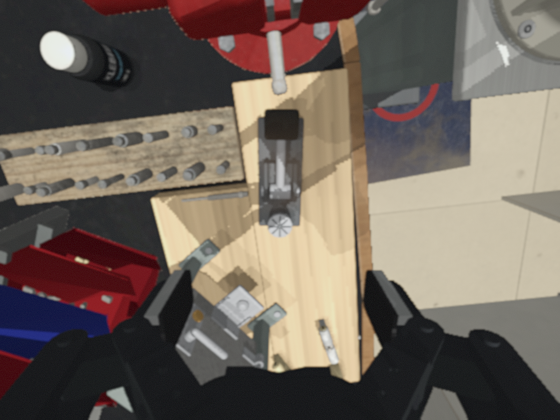

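Run:
```python
from h import *
f=pickle.load(open("f1.pkl","rb"))
a=cv2.resize(f["color"][95:345,170:320],None,fx=4,fy=4,interpolation=cv2.INTER_CUBIC)
b=np.concatenate([a[:480],a[480:960]],1); cv2.imwrite("pics/w1c.png",cv2.resize(b,(800,320+0))[:,:,::-1]) if 0 else cv2.imwrite("pics/w1c.png",cv2.resize(b[:, :],None,fx=2/3,fy=2/3)[:,:,::-1])
print(b.shape)
```

```text
(480, 1200, 3)
```

View pics/w1c.png

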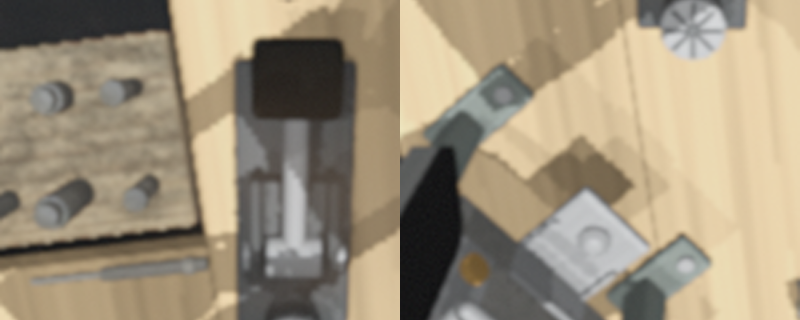

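Run:
```python
from h import *
np.set_printoptions(precision=1,suppress=True)
f=pickle.load(open("f1.pkl","rb"))
L=lambda u,v:(170+(u+.5)*3/8-.5,95+(v+.5)*3/8-.5); Rr=lambda u,v:(170+(u-400+.5)*3/8-.5,215+(v+.5)*3/8-.5)
g=lambda p,z:plane(f,p,z)[:2]
ang=lambda v:np.degrees(np.arctan2(v[1],v[0]))
sad=g(Rr(692,29),92); hp=np.mean([g(L(*p),115) for p in[(255,40),(343,40),(342,118),(253,116)]],0)
print("sad",sad,"hpad",hp,"len",np.linalg.norm(sad-hp),"yaw",ang(sad-hp),"origin",hp+(sad-hp)*72/132)
b1,b2=g(Rr(502,95),44),g(Rr(685,266),44); print("bolts",b1,b2,np.linalg.norm(b1-b2),"frame yaw",ang(b2-b1)-90, "mid",(b1+b2)/2)
print("dome",g(Rr(594,237),109))
C=[g(Rr(*p),106) for p in[(586,189),(649,248),(524,238)]]; print("pad",C,"front edge yaw",ang(C[1]-C[0])-90,np.linalg.norm(C[1]-C[0]),"side yaw",ang(C[2]-C[0]))
print("base left edge", [g(L(*p),42) for p in[(237,62),(237,318),(354,62),(354,318)]])
print("punch",g(L(33,280),39),g(L(208,265),39))
d=pickle.load(open("f0.pkl","rb"))
print(g((331,345),50))
# dome/saddle three-view: wrist+scene
c1=lambda u,v:((u+.5)/3-.5+150,(v+.5)/3-.5+170)
print(tri(d["scene"],c1(270,130),f,Rr(594,237)),tri(d["scene"],c1(457,136),f,Rr(692,29)))
```

```text
sad [435.7 290.3] hpad [418. 159.] len 132.54576352801806 yaw 82.32349351484935 origin [427.7 230.6]
bolts [553.3 337.3] [460.5 469.1] 161.22167511240488 frame yaw 35.13722859324788 mid [506.9 403.2]
dome [500.4 395.4]
pad [array([500.7, 367.8]), array([472.7, 407.9]), array([538.4, 393.8])] front edge yaw 34.85836817317049 48.94656096777502 side yaw 34.55917409566559
base left edge [array([447.5, 150.1]), array([466.5, 287.4]), array([388.1, 157.1]), array([400.6, 295.1])]
punch [577.4 252.7] [478.6 255.5]
[373.3 538.7]
[500.7 396.2 108.2] [434.6 290.   90.2]
```

Run:
```python
from h import *
legs((429.9,224.8,289.9),263.4,[(427.7,230.6,110,262.4),(427.7,230.6,55,262.4)])
```

```text
[-0.14, 0.07, 4.5] [0, 0, 0.17] -> [427.8 230.7 109.9] 262.4
[0.0, 0.0, 1.37] [0, 0, -0.0] -> [427.8 230.7  55.1] 262.4
```

Emit:
play_rows --dp '[[-0.14,0.07,0.9],[-0.14,0.07,1.8],[-0.14,0.07,2.7],[-0.14,0.07,3.6],[-0.14,0.07,4.5]]' --rot '[[0,0,0.17],[0,0,0.17],[0,0,0.17],[0,0,0.17],[0,0,0.17]]'

```text
clock: 3.7
eef_pos: [428.8, 230.7, 109.8]
tcp_rot: [-3.14, 0.001, -1.706]
contact_force: [-0.4, 1.3, -1.1]
opening: 1.0
grasp_force: 0.0
```

Emit:
play_rows --dp '[[0,0,0.3],[0,0,0.6],[0,0,0.9],[0,0,1.2],[0,0,1.37]]' --rot '[[0,0,0],[0,0,0],[0,0,0],[0,0,0],[0,0,0]]'

```text
clock: 4.12
eef_pos: [428.4, 230.5, 55.0]
tcp_rot: [3.142, -0.0, -1.706]
contact_force: [-0.6, -1.0, -0.3]
opening: 0.997
grasp_force: 0.0
```

Emit:
play_rows --dp '[[0,0,0],[0,0,0],[0,0,0],[0,0,0],[0,0,0]]' --rot '[[0,0,0],[0,0,0],[0,0,0],[0,0,0],[0,0,0]]' --fingers 0 --grip_force 60

```text
clock: 4.53
eef_pos: [428.6, 231.0, 56.1]
tcp_rot: [-3.141, 0.001, -1.703]
contact_force: [-0.3, 0.7, 0.2]
opening: 0.296
grasp_force: 0.0
```

Emit:
play_rows --dp '[[0,0,0],[0,0,0],[0,0,0],[0,0,0],[0,0,0]]' --rot '[[0,0,0],[0,0,0],[0,0,0],[0,0,0],[0,0,0]]'

```text
clock: 4.95
eef_pos: [428.2, 230.8, 55.4]
tcp_rot: [-3.142, 0.0, -1.702]
contact_force: [0.9, 0.0, -0.2]
opening: -0.001
grasp_force: 0.1
```

Run:
```python
from rig import telemetry, optics
import cv2, pickle, numpy as np
w=optics.grab_frame("wrist"); s=optics.grab_frame("scene"); pickle.dump((w,s),open("f2.pkl","wb"))
a=cv2.resize(w["color"][:, 100:460],(480,560)); b=cv2.resize(s["color"][150:270,260:380],(320,320))
o=np.zeros((560,800,3),np.uint8); o[:,:480]=a; o[:320,480:]=b
cv2.imwrite("pics/w2.png",o[:,:,::-1])
```

```text
(no output)
```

View pics/w2.png

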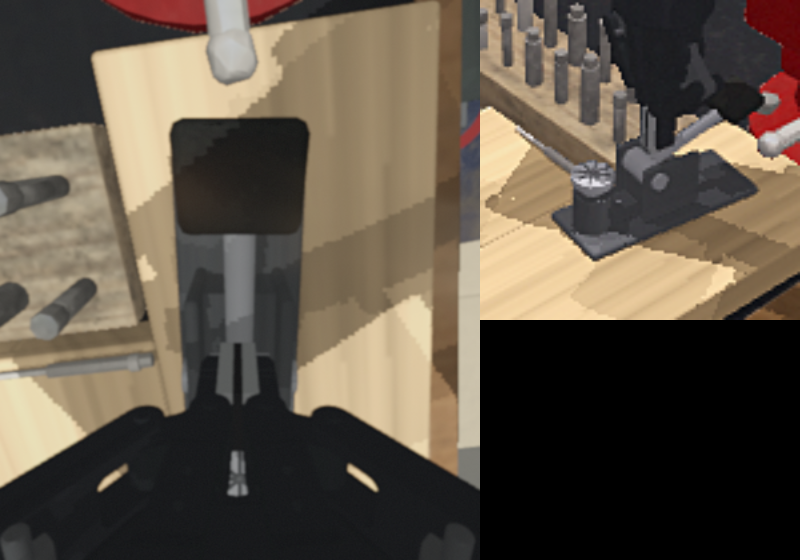

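Run:
```python
from h import *
from rig import telemetry
np.set_printoptions(precision=1,suppress=True)
w,s=pickle.load(open("f2.pkl","rb")); st=telemetry.sense(); p=st["eef_pos"]; print(p,st["opening"])
for z in (55,75,95): print(z,proj(s,[p[0],p[1],z]), ((proj(s,[p[0],p[1],z])-[260,150])/.375+[480,0]))
# TCP in wrist image
M=np.linalg.inv(w["mount"]); 
for dz in(0,-10,-20,-30,-40):
    q=M@[0,0,dz,1]; u=w["mtx"]@q[:3]; u=u[:2]/u[2]; print(dz,u,((u[0]-100)*480/360,u[1]*560/420))
```

```text
[428.2 230.8  55.4] 0.0020282309733027836
55 [325.  218.6] [653.2 183.1]
75 [325.3 211.1] [654.1 162.9]
95 [325.6 203.4] [655.  142.4]
0 [278.4 241.7] (np.float64(237.86724642742928), np.float64(322.31255982740583))
-10 [278.4 248.4] (np.float64(237.9190603614658), np.float64(331.19697676037123))
-20 [278.5 255.8] (np.float64(237.97641343323775), np.float64(341.0311769901669))
-30 [278.5 264. ] (np.float64(238.04024403944217), np.float64(351.9760652552438))
-40 [278.6 273.2] (np.float64(238.11171523075473), np.float64(364.23106719872703))
```

Run:
```python
import cv2, pickle, numpy as np
w,s=pickle.load(open("f2.pkl","rb"))
a=cv2.resize(w["color"][215:335,228:328],(400,480),interpolation=cv2.INTER_LANCZOS4); b=cv2.resize(s["color"][175:223,300:340],(400,480),interpolation=cv2.INTER_LANCZOS4)
o=np.concatenate([a,b],1); o=(255*(o/255.)**.6).astype(np.uint8)
cv2.imwrite("pics/w3.png",o[:,:,::-1])
```

```text
(no output)
```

View pics/w3.png

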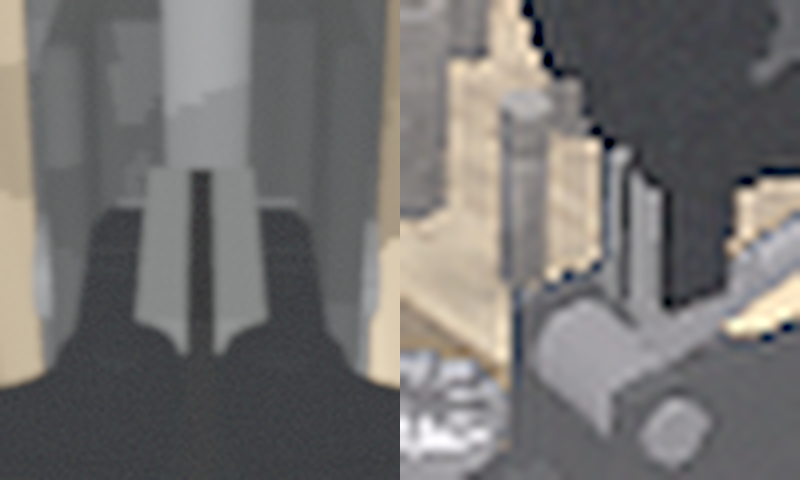

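Run:
```python
from h import *
np.set_printoptions(precision=1,suppress=True)
w,s=pickle.load(open("f2.pkl","rb")); M=np.linalg.inv(w["mount"])
def pj(X):
    q=(M@np.r_[X,1.])[:3]; u=w["mtx"]@q; return u[:2]/u[2]
for dz in(-13,-30,-50): print("open",dz,pj([11,-42.5,dz]),pj([11,42.5,dz]),pj([11,57,dz]))
for dz in(0,-10,-20,-30,-40): print("shut",dz,pj([11,0,dz]),pj([11,6,dz]),pj([-11,0,dz]))
def pjs(y,z): return proj(s,[428.2,230.8+y,z])
for z in(55,75,85,95): print("scene",z,pjs(-11,z),pjs(11,z))
# cheek top edge (near side, x=-22 world) and pivot bolt
for y in(-26,0,26): print("cheek",y,proj(s,[406,231+y,92]),proj(s,[449,231+y,92]))
im=w["color"]; g=cv2.cvtColor(im,cv2.COLOR_RGB2GRAY); print(g[232:300:3,270]); print(g[232:300:3,284])
```

```text
open -13 [208. 234.] [349. 234.] [373. 234.]
open -30 [201.1 246.1] [355.9 246.1] [382.3 246.1]
open -50 [191.2 263.8] [366.2 263.8] [396.  263.8]
shut 0 [278.4 226.1] [287.7 226.1] [278.4 256.8]
shut -10 [278.5 232.1] [288.3 232.1] [278.4 264.1]
shut -20 [278.5 238.7] [288.8 238.7] [278.5 272.2]
shut -30 [278.6 246.1] [289.5 246.1] [278.5 281.1]
shut -40 [278.6 254.4] [290.2 254.4] [278.6 291.1]
scene 55 [328.8 216.6] [321.1 220.7]
scene 75 [329.2 209.1] [321.4 213.1]
scene 85 [329.3 205.2] [321.5 209.3]
scene 95 [329.5 201.4] [321.7 205.4]
cheek -26 [342.  204.7] [327.9 195.5]
cheek 0 [332.8 209.5] [318.8 200.1]
cheek 26 [323.4 214.5] [309.4 204.8]
[113 111 110 111  97  90  90  88  87  91  91  91  91  91  90  91  91  91
  90  91  91 100  75]
[123 122 101 101 101 100 101 102  98  91  91  92  91  91  91  92  91  92
  91  91  92 100  96]
```

The picture shows the shut fingertips right above the handle, about 40 mm higher than the reported TCP. The nominal tool length appears to be too long, so I apply that offset, reopen and go lower while watching the force.

Emit:
play_rows --dp '[[0,0,0],[0,0,0],[0,0,0],[0,0,0],[0,0,0]]' --rot '[[0,0,0],[0,0,0],[0,0,0],[0,0,0],[0,0,0]]' --fingers 1

```text
clock: 5.47
eef_pos: [428.1, 230.8, 55.4]
tcp_rot: [3.142, -0.0, -1.702]
contact_force: [-0.9, 0.4, -0.1]
opening: 0.708
grasp_force: 0.0
```

Emit:
play_rows --dp '[[0,0,0],[0,0,0],[0,0,0],[0,0,0.2],[0,0,0.4]]' --rot '[[0,0,0],[0,0,0],[0,0,0],[0,0,0],[0,0,0]]'

```text
clock: 5.88
eef_pos: [428.6, 231.0, 39.1]
tcp_rot: [-3.141, 0.001, -1.702]
contact_force: [-0.1, -0.3, -1.0]
opening: 0.998
grasp_force: 0.0
```

Emit:
play_rows --dp '[[0,0,0.1],[0,0,0.2],[0,0,0.3],[0,0,0.4],[0,0,0.4]]' --rot '[[0,0,0],[0,0,0],[0,0,0],[0,0,0],[0,0,0]]'

```text
clock: 6.3
eef_pos: [427.7, 230.6, 22.5]
tcp_rot: [3.141, -0.001, -1.702]
contact_force: [-0.2, -0.2, 1.4]
opening: 1.002
grasp_force: 0.0
```

Emit:
play_rows --dp '[[0,0,0.15],[0,0,0.15],[0,0,0.15],[0,0,0.15],[0,0,0.15]]' --rot '[[0,0,0],[0,0,0],[0,0,0],[0,0,0],[0,0,0]]' --fingers 0

```text
clock: 6.72
eef_pos: [428.0, 230.8, 17.6]
tcp_rot: [3.141, 0.0, -1.702]
contact_force: [-0.9, 0.5, 0.5]
opening: 0.511
grasp_force: 63.3
```

Emit:
play_rows --dp '[[0,0,0],[0,0,0],[0,0,0],[0,0,0]]' --rot '[[0,0,0],[0,0,0],[0,0,0],[0,0,0]]'

```text
clock: 7.05
eef_pos: [428.0, 230.8, 17.5]
tcp_rot: [3.141, -0.0, -1.702]
contact_force: [-2.9, 0.2, 4.5]
opening: 0.506
grasp_force: 63.4
```

Run:
```python
from h import *
legs((428,230.8,17.5),262.5,[(428,230.8,50,262.5),(402,272,50,238.5),(377.5,310,50,215),(377.5,310,21,215),(451.2,361.6,21,215)])
```

```text
[0.0, 0.0, -0.81] [0, 0, -0.0] -> [428.  230.8  49.9] 262.5
[-0.94, 0.78, -0.0] [0, 0, 4.0] -> [402.  272.2  49.9] 238.5
[-0.49, 1.02, -0.0] [0, 0, 3.92] -> [377.4 310.2  49.9] 215.0
[0.0, -0.0, 0.72] [0, 0, -0.0] -> [377.4 310.2  21.1] 215.0
[-2.25, -0.0, 0.0] [0, 0, -0.0] -> [451.2 361.8  21.1] 215.0
```

Emit:
play_rows --dp '[[0,0,-0.15],[0,0,-0.35],[0,0,-0.55],[0,0,-0.75],[0,0,-0.81]]' --rot '[[0,0,0],[0,0,0],[0,0,0],[0,0,0],[0,0,0]]'

```text
clock: 7.47
eef_pos: [428.9, 231.2, 51.3]
tcp_rot: [-3.14, 0.001, -1.702]
contact_force: [0.1, 0.3, -8.8]
opening: 0.508
grasp_force: 63.3
```

Lifted, with about 8 N of weight on the wrist.

Emit:
play_rows --dp '[[-0.19,0.16,0],[-0.38,0.31,0],[-0.56,0.47,0],[-0.75,0.62,0],[-0.94,0.78,0]]' --rot '[[0,0,0.8],[0,0,1.6],[0,0,2.4],[0,0,3.2],[0,0,4.0]]'

```text
clock: 7.88
eef_pos: [402.0, 272.5, 50.1]
tcp_rot: [-3.141, 0.0, -2.125]
contact_force: [-0.3, -0.8, -8.5]
opening: 0.507
grasp_force: 63.2
```

Emit:
play_rows --dp '[[-0.1,0.2,0],[-0.2,0.41,0],[-0.29,0.61,0],[-0.39,0.82,0],[-0.49,1.02,0]]' --rot '[[0,0,0.78],[0,0,1.57],[0,0,2.35],[0,0,3.14],[0,0,3.92]]'

```text
clock: 8.3
eef_pos: [377.3, 310.5, 50.0]
tcp_rot: [3.142, 0.0, -2.536]
contact_force: [0.1, 0.6, -8.5]
opening: 0.508
grasp_force: 63.2
```

Emit:
play_rows --dp '[[0,0,0],[0,0,0.2],[0,0,0.4],[0,0,0.55],[0,0,0.55]]' --rot '[[0,0,0],[0,0,0],[0,0,0],[0,0,0],[0,0,0]]'

```text
clock: 8.72
eef_pos: [376.8, 309.0, 26.1]
tcp_rot: [-3.141, -0.003, -2.531]
contact_force: [-0.6, 0.2, -8.3]
opening: 0.506
grasp_force: 63.1
```

Run:
```python
from rig import telemetry, optics
import cv2, pickle, numpy as np
from scipy.spatial.transform import Rotation as Ro
s=telemetry.sense(); print(s["eef_pos"],s["tcp_rot"],s["contact_force"])
f={n:optics.grab_frame(n) for n in("scene","side")}; pickle.dump((s,f),open("f3.pkl","wb"))
a=cv2.resize(f["scene"]["color"][170:290,180:380],(600,360),interpolation=cv2.INTER_CUBIC)
b=cv2.resize(f["side"]["color"][180:260,210:343],(400,240),interpolation=cv2.INTER_CUBIC)
o=np.zeros((600,600,3),np.uint8); o[:360]=a; o[360:,:400]=b
cv2.imwrite("pics/s3.png",o[:,:,::-1])
```

```text
[376.77011926 308.97076084  26.0585225 ] [-3.14129691e+00 -2.96339000e-03 -2.53113268e+00] [-0.64822983  0.1562634  -8.34884722]
```

View pics/s3.png

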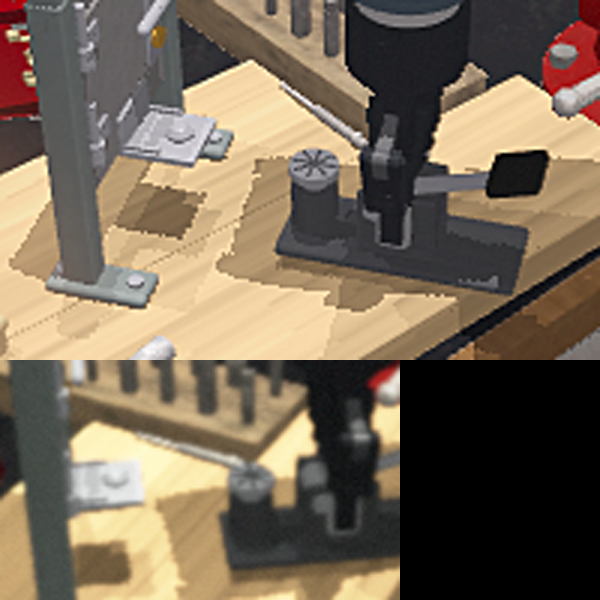

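Run:
```python
from h import *
np.set_printoptions(precision=1,suppress=True)
s,f=pickle.load(open("f3.pkl","rb")); a=(315.5/3-.5+180,165.5/3-.5+170); b=(250.5/3.0075-.5+210,122.5/3-.5+180)
print(tri(f["scene"],a,f["side"],b),plane(f["scene"],a,100),plane(f["side"],b,100))
A=(181.5/3-.5+180,134/3-.5+170);B=(117/3.0075-.5+210,(479-360)/3-.5+180)
print("dome",tri(f["scene"],A,f["side"],B),plane(f["scene"],A,110),plane(f["side"],B,110))
legs((376.8,309.0,26.1),215,[(451.2,361.6,21,215)])
```

```text
[430.5 338.   91.5] [422.5 344.4 100. ] [424.3 349.6 100. ]
dome [502.  394.9 104.7] [495.2 399.2 110. ] [498.9 399.8 110. ]
[-2.28, 0.01, 0.13] [0, 0, 0.0] -> [451.3 361.6  20.9] 215.0
```

Emit:
play_rows --dp '[[0,0,0.13],[-0.4,0,0.13],[-0.8,0,0.13],[-1.2,0,0.13],[-1.5,0.01,0.13]]' --rot '[[0,0,0],[0,0,0],[0,0,0],[0,0,0],[0,0,0]]'

```text
clock: 9.23
eef_pos: [428.1, 345.8, 22.6]
tcp_rot: [3.142, 0.002, -2.532]
contact_force: [0.5, 0.1, -8.2]
opening: 0.51
grasp_force: 63.2
```

Emit:
play_rows --dp '[[-0.2,0,0],[-0.4,0,0],[-0.6,0,0],[-0.78,0,0],[-0.78,0,0]]' --rot '[[0,0,0],[0,0,0],[0,0,0],[0,0,0],[0,0,0]]'

```text
clock: 9.65
eef_pos: [453.6, 363.8, 22.8]
tcp_rot: [3.141, 0.002, -2.532]
contact_force: [0.5, 0.5, -7.0]
opening: 0.509
grasp_force: 63.3
```

Emit:
play_rows --dp '[[0,0,0.03],[0,0,0.06],[0,0,0.08],[0,0,0.09],[0,0,0.09]]' --rot '[[0,0,0],[0,0,0],[0,0,0],[0,0,0],[0,0,0]]'

```text
clock: 10.07
eef_pos: [451.8, 362.5, 18.8]
tcp_rot: [-3.142, -0.001, -2.532]
contact_force: [-0.6, -0.0, -7.5]
opening: 0.505
grasp_force: 63.3
```

Emit:
play_rows --dp '[[-0.0,0,0.02],[0,0,0.04],[0,0,0.04],[0,0,0.04]]' --rot '[[0,0,0],[0,0,0],[0,0,0],[0,0,0]]'

```text
clock: 10.4
eef_pos: [452.2, 362.8, 17.6]
tcp_rot: [3.142, 0.0, -2.532]
contact_force: [-0.5, -1.7, -4.7]
opening: 0.508
grasp_force: 63.6
```

Touching now; I release, then rise clear.

Emit:
play_rows --dp '[[0,0,0.02],[0,0,0.02],[0,0,0.02],[0,0,0.02],[0,0,0.02]]' --rot '[[0,0,0],[0,0,0],[0,0,0],[0,0,0],[0,0,0]]'

```text
clock: 10.82
eef_pos: [452.2, 362.8, 17.6]
tcp_rot: [3.142, 0.0, -2.532]
contact_force: [-3.9, -3.2, 5.3]
opening: 0.507
grasp_force: 65.1
```

Emit:
play_rows --dp '[[0,0,0],[0,0,0],[0,0,0],[0,0,0],[0,0,0]]' --rot '[[0,0,0],[0,0,0],[0,0,0],[0,0,0],[0,0,0]]' --fingers 0.95

```text
clock: 11.23
eef_pos: [452.4, 363.0, 16.7]
tcp_rot: [3.142, 0.001, -2.532]
contact_force: [0.1, 0.5, -0.8]
opening: 0.953
grasp_force: 0.0
```

Emit:
play_rows --dp '[[0,0,0],[0,0,0],[0,0,-0.5],[0,0,-1.25],[0,0,-2.0]]' --rot '[[0,0,0],[0,0,0],[0,0,0],[0,0,0],[0,0,0]]'

```text
clock: 11.65
eef_pos: [451.4, 362.1, 96.6]
tcp_rot: [-3.141, -0.003, -2.532]
contact_force: [-0.1, 0.4, 0.5]
opening: 0.949
grasp_force: 0.0
```

Emit:
play_rows --dp '[[0,0,-0.5],[0,0,-1],[0,0,-1],[0,0,-1]]' --rot '[[0,0,0],[0,0,0],[0,0,0],[0,0,0]]' --fingers 0

```text
clock: 11.98
eef_pos: [452.8, 363.3, 137.6]
tcp_rot: [3.141, 0.002, -2.532]
contact_force: [0.9, 0.4, -0.3]
opening: 0.388
grasp_force: 0.0
```

Run:
```python
from rig import telemetry, optics
import cv2, pickle, numpy as np
from scipy.spatial.transform import Rotation as Ro
s=telemetry.sense(); print(s["eef_pos"],s["tcp_rot"],s["contact_force"])
f={n:optics.grab_frame(n) for n in("scene","side","wrist")}
w=f["wrist"]; T=w["mount"]; Rw=Ro.from_euler("xyz",s["tcp_rot"]).as_matrix(); R=(Rw@T[:3,:3]).T
w["R"]=R; w["t"]=-R@(s["eef_pos"]+Rw@T[:3,3]); pickle.dump((s,f),open("f4.pkl","wb"))
a=cv2.resize(f["scene"]["color"][170:290,180:340],(480,360),interpolation=cv2.INTER_CUBIC)
b=cv2.resize(f["side"]["color"][180:260,210:317],(320,240),interpolation=cv2.INTER_CUBIC)
c=cv2.resize(w["color"][0:240,150:410],(520,480)) 
o=np.zeros((600,800,3),np.uint8); o[:360,:480]=a; o[360:,:320]=b; o[:480,480:]=w["color"][:400,120:440].repeat(1,0)[:400][:400].shape and cv2.resize(w["color"][:360,150:390],(320,480))
cv2.imwrite("pics/s4.png",o[:,:,::-1])
```

```text
[452.76028292 363.27102265 137.56959867] [ 3.14142668e+00  2.39166641e-03 -2.53166285e+00] [ 0.93284569  0.38638531 -0.33345563]
```

View pics/s4.png

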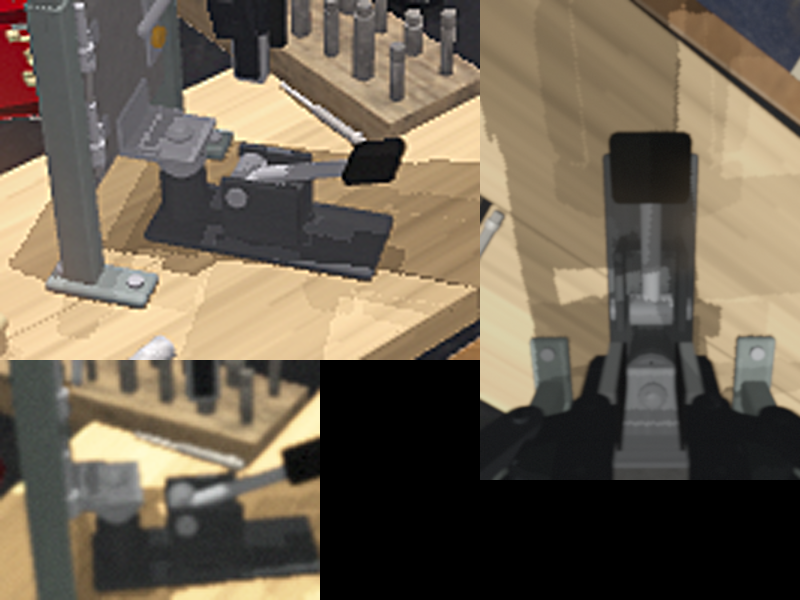

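Run:
```python
from h import *
np.set_printoptions(precision=1,suppress=True)
s,f=pickle.load(open("f4.pkl","rb")); w=f["wrist"]
o=lambda u,v:(150+(u-480+.5)*.75-.5,(v+.5)*.75-.5)
hp=np.mean([plane(w,o(*p),115) for p in[(610,132),(691,132),(690,203),(611,200)]],0); dm=plane(w,o(651,397),109)
d=np.array([np.cos(np.radians(35)),np.sin(np.radians(35))])
print("hpad",hp,"dome",dm,"vec in frame axes",(dm-hp)[:2]@d,(dm-hp)[:2]@[-d[1],d[0]])
print("pred",np.array([452,362.6])-72*d)
h=np.array([452,362.6])-72*d; x,y=h
legs(s["eef_pos"],215,[(x,y,137.6,215),(x,y,95,215)])
```

```text
hpad [393.5 322.2 115. ] dome [503.9 399.8 109. ] vec in frame axes 134.97742917716252 0.21515561121575935
pred [393.  321.3]
[1.83, -0.0, -0.0] [0, 0, 0.0] -> [392.8 321.3 137.6] 215.0
[-0.0, -0.0, 1.06] [0, 0, -0.0] -> [392.8 321.3  95.2] 215.0
```

Emit:
play_rows --dp '[[0.5,0,0],[1.0,0,0],[1.5,0,0],[1.83,0,0],[1.83,0,0]]' --rot '[[0,0,0],[0,0,0],[0,0,0],[0,0,0],[0,0,0]]' --fingers 0

```text
clock: 12.55
eef_pos: [389.2, 318.6, 135.0]
tcp_rot: [-3.141, -0.005, -2.532]
contact_force: [-0.5, 0.8, -0.1]
opening: -0.003
grasp_force: 0.0
```

Emit:
play_rows --dp '[[0,0,0.4],[0,0,0.8],[0,0,1.06],[0,0,1.2],[0,0,1.3]]' --rot '[[0,0,0],[0,0,0],[0,0,0],[0,0,0],[0,0,0]]'

```text
clock: 12.97
eef_pos: [392.0, 320.7, 83.4]
tcp_rot: [-3.141, -0.002, -2.532]
contact_force: [-0.5, -0.2, -0.5]
opening: -0.002
grasp_force: 0.0
```

Emit:
play_rows --dp '[[0,0,0.05],[0,0,0.1],[0,0,0.15],[0,0,0.15]]' --rot '[[0,0,0],[0,0,0],[0,0,0],[0,0,0]]'

```text
clock: 13.3
eef_pos: [392.5, 321.1, 78.9]
tcp_rot: [3.142, 0.001, -2.532]
contact_force: [-0.1, -0.4, 1.9]
opening: 0.001
grasp_force: 1.4
```

Emit:
play_rows --dp '[[0,0,0.05],[0,0,0.1],[0,0,0.15],[0,0,0.15]]' --rot '[[0,0,0],[0,0,0],[0,0,0],[0,0,0]]'

```text
clock: 13.63
eef_pos: [392.0, 320.8, 72.4]
tcp_rot: [-3.142, -0.0, -2.532]
contact_force: [-0.5, -0.4, 3.8]
opening: -0.001
grasp_force: 1.7
```

Emit:
play_rows --dp '[[0.06,0,0.1],[0.08,0,0.2],[0.1,0,0.3],[0.12,0,0.4],[0.13,0,0.45]]' --rot '[[0,0,0],[0,0,0],[0,0,0],[0,0,0],[0,0,0]]'

```text
clock: 14.05
eef_pos: [388.9, 318.6, 54.6]
tcp_rot: [3.142, 0.002, -2.532]
contact_force: [2.5, 1.5, 7.3]
opening: 0.002
grasp_force: 4.0
```

Emit:
play_rows --dp '[[0.02,0,0.08],[0.03,0,0.15],[0.04,0,0.2],[0.04,0,0.23],[0.04,0,0.23]]' --rot '[[0,0,0],[0,0,0],[0,0,0],[0,0,0],[0,0,0]]'

```text
clock: 14.47
eef_pos: [388.3, 318.2, 45.9]
tcp_rot: [3.141, 0.004, -2.532]
contact_force: [2.5, 1.5, 9.6]
opening: 0.002
grasp_force: 4.7
```

Emit:
play_rows --dp '[[-0.02,0,0.04],[-0.04,0,0.07],[-0.04,0,0.1],[-0.04,0,0.1]]' --rot '[[0,0,0],[0,0,0],[0,0,0],[0,0,0]]'

```text
clock: 14.8
eef_pos: [388.3, 318.2, 41.9]
tcp_rot: [3.142, 0.001, -2.532]
contact_force: [-1.7, -1.9, 16.3]
opening: -0.001
grasp_force: 8.2
```

Emit:
play_rows --dp '[[0,0,0.02],[0,0,0.04],[0,0,0.04]]' --rot '[[0,0,0],[0,0,0],[0,0,0]]'

```text
clock: 15.05
eef_pos: [388.4, 318.2, 41.3]
tcp_rot: [3.142, 0.001, -2.532]
contact_force: [-4.9, -4.4, 29.7]
opening: -0.001
grasp_force: 15.2
```

```bash
cat > chk.py <<'E'
from h import *
from rig import telemetry, optics
np.set_printoptions(precision=2,suppress=True)
s0,f0=pickle.load(open("f4.pkl","rb"))
for n,X,h in(("scene",(500.5,396,109),10),("side",(500.5,396,109),10)):
    a=f0[n]; b=optics.grab_frame(n)
    for nm,Y in(("padtop",X),("saddlecol",(500,396,60)),("basetail",(452-70*.819,362.6-70*.574,42))):
        u=np.round(proj(a,Y)).astype(int)
        t=a["color"][u[1]-9:u[1]+10,u[0]-12:u[0]+13]; I=b["color"][u[1]-24:u[1]+25,u[0]-27:u[0]+28]
        up=lambda q:cv2.resize(q,None,fx=4,fy=4,interpolation=cv2.INTER_CUBIC)
        m=cv2.matchTemplate(up(I),up(t),cv2.TM_CCOEFF_NORMED); _,v,_,l=cv2.minMaxLoc(m)
        print(n,nm,u,"shift",np.array(l)/4-15,"score",round(v,2),"10mm up =",proj(a,np.array(Y)+[0,0,10])-proj(a,Y))
s=telemetry.sense(); print(s["clock"],s["eef_pos"],s["contact_force"])
E
python3 chk.py
```

```text
scene padtop [240 213] shift [ 0.   -4.25] score 0.62 10mm up = [-0.31 -4.03]
scene saddlecol [241 232] shift [0. 0.] score 0.81 10mm up = [-0.29 -3.81]
scene basetail [302 250] shift [ 6.75 -8.25] score 0.73 10mm up = [ 0.04 -3.78]
side padtop [249 218] shift [3.25 9.5 ] score 0.71 10mm up = [-0.31 -4.11]
side saddlecol [250 238] shift [ 0.5  -0.25] score 0.82 10mm up = [-0.29 -3.85]
side basetail [311 240] shift [  8. -13.] score 0.83 10mm up = [ 0.1  -3.75]
15.15 [388.36 318.24  41.35] [-5.77 -5.08 29.78]
```

Door pad is up about 10.5 mm and the jack is unmoved. Now let the handle come back up.

Emit:
play_rows --dp '[[0,0,-0.15],[-0.02,0,-0.3],[-0.04,0,-0.45],[-0.07,0,-0.6],[-0.1,0,-0.75]]' --rot '[[0,0,0],[0,0,0],[0,0,0],[0,0,0],[0,0,0]]'

```text
clock: 15.57
eef_pos: [391.3, 320.3, 70.0]
tcp_rot: [3.142, 0.0, -2.532]
contact_force: [1.7, 1.4, 2.2]
opening: -0.003
grasp_force: 1.5
```

Emit:
play_rows --dp '[[-0.02,0,-0.2],[-0.03,0,-0.4],[-0.03,0,-0.4],[-0.03,0,-0.4],[-0.03,0,-0.4]]' --rot '[[0,0,0],[0,0,0],[0,0,0],[0,0,0],[0,0,0]]'

```text
clock: 15.98
eef_pos: [391.6, 320.4, 85.3]
tcp_rot: [-3.142, -0.001, -2.532]
contact_force: [-0.2, 0.5, 0.1]
opening: -0.001
grasp_force: 0.0
```

```bash
python3 chk.py
```

```text
scene padtop [240 213] shift [ 0.25 -0.25] score 0.68 10mm up = [-0.31 -4.03]
scene saddlecol [241 232] shift [0. 0.] score 0.91 10mm up = [-0.29 -3.81]
scene basetail [302 250] shift [0.   0.25] score 0.86 10mm up = [ 0.04 -3.78]
side padtop [249 218] shift [ 4.25 14.25] score 0.72 10mm up = [-0.31 -4.11]
side saddlecol [250 238] shift [ 0.75 -0.25] score 0.87 10mm up = [-0.29 -3.85]
side basetail [311 240] shift [0.75 1.25] score 0.91 10mm up = [ 0.1  -3.75]
16.0833 [391.62 320.41  85.22] [ 0.19  1.17 -0.06]
```

Emit:
play_rows --dp '[[0,0,0.1],[0,0,0.2],[0.02,0,0.3],[0.04,0,0.4],[0.06,0,0.5]]' --rot '[[0,0,0],[0,0,0],[0,0,0],[0,0,0],[0,0,0]]'

```text
clock: 16.5
eef_pos: [389.7, 319.1, 65.2]
tcp_rot: [-3.142, -0.001, -2.532]
contact_force: [-2.1, -1.1, 4.9]
opening: -0.0
grasp_force: 2.2
```

Emit:
play_rows --dp '[[0.02,0,0.12],[0.03,0,0.24],[0.04,0,0.36],[0.05,0,0.48],[0.05,0,0.55]]' --rot '[[0,0,0],[0,0,0],[0,0,0],[0,0,0],[0,0,0]]'

```text
clock: 16.92
eef_pos: [387.7, 317.7, 43.3]
tcp_rot: [-3.142, -0.002, -2.532]
contact_force: [-4.9, -2.1, 10.6]
opening: 0.002
grasp_force: 5.5
```

Emit:
play_rows --dp '[[0,0,0.03],[0,0,0.05],[0,0,0.05],[0,0,0.05]]' --rot '[[0,0,0],[0,0,0],[0,0,0],[0,0,0]]'

```text
clock: 17.25
eef_pos: [387.8, 317.7, 41.9]
tcp_rot: [-3.142, -0.002, -2.532]
contact_force: [-5.0, -3.9, 14.3]
opening: -0.002
grasp_force: 7.6
```

Emit:
play_rows --dp '[[0.02,0,0.02],[0.03,0,0.03],[0.03,0,0.03],[0.03,0,0.03],[0.03,0,0.03]]' --rot '[[0,0,0],[0,0,0],[0,0,0],[0,0,0],[0,0,0]]'

```text
clock: 17.67
eef_pos: [387.8, 317.8, 41.6]
tcp_rot: [3.142, 0.001, -2.532]
contact_force: [-5.2, -4.3, 21.3]
opening: 0.002
grasp_force: 11.1
```

Emit:
play_rows --dp '[[0,0,0],[0,0,0],[0,0,0],[0,0,0]]' --rot '[[0,0,0],[0,0,0],[0,0,0],[0,0,0]]'

```text
clock: 18.0
eef_pos: [387.8, 317.8, 41.6]
tcp_rot: [3.142, 0.001, -2.532]
contact_force: [-5.3, -3.4, 22.0]
opening: -0.001
grasp_force: 11.1
```

```bash
python3 chk.py
```

```text
scene padtop [240 213] shift [ 0.   -4.25] score 0.62 10mm up = [-0.31 -4.03]
scene saddlecol [241 232] shift [0. 0.] score 0.81 10mm up = [-0.29 -3.81]
scene basetail [302 250] shift [ 6.75 -8.5 ] score 0.73 10mm up = [ 0.04 -3.78]
side padtop [249 218] shift [3.5  9.75] score 0.71 10mm up = [-0.31 -4.11]
side saddlecol [250 238] shift [ 0.25 -0.25] score 0.81 10mm up = [-0.29 -3.85]
side basetail [311 240] shift [  8.   -12.75] score 0.83 10mm up = [ 0.1  -3.75]
18.1 [387.77 317.78  41.57] [-5.29 -3.72 21.61]
```

Stable: handle on its stop at about 22 N, door up, jack in place.

```bash
python3 -c "
from rig import r
print(r.sign_off())"
```

```text
the job is handed in; nothing more can be done
None
```

The job is handed in: the jack stands under the lift pad, pumped twice, and the fingers hold the handle on its stop at about 22 N. By the scene camera the door is about 10 mm up and the jack has not moved. The verdict was not returned, and I did not re-measure the lock cylinder or the punch at the end.

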